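# Set the lunch box's warming slider

## Robot

A 6-joint arm with a two-finger parallel gripper is mounted at the origin on the work surface. World frame = base frame: x ahead of the robot, y to its left, z up, the work surface at z = 0. Lengths are in mm, angles in rad, forces in N, time in s.
With the tool pointing down it reaches from about 275 to 1000 mm from the base axis. Payload 8.4 kg.
Tool frame: the origin (TCP) lies midway between the tips of the shut fingers; the grasp point (between the pads) lies 19 mm behind it; z points along the fingers, y is the direction in which the jaws open and shut (so a half turn about z gives the same grasp; the last joint's range is limited). The gripper opens to 85 mm and grips with 20 to 120 N. Pads are 22 mm wide; open, the fingers measure 114 mm over their backs; the gripper's body (76 mm by 85 mm) begins 54 mm behind the grasp point. The pads swing forward as they close: fully open they stand 13 mm farther back than shut.
Start: joints at [-1.171, 0.353, 1.633, -0, 1.155, -0.002], TCP at [244.421, -575.227, 231.281] pointing down, gripper open.
Joint ranges: [-2.63, 2.63], [-0.92, 2.1], [0.06, 2.66], [-1.3, 4.44], [0, 2.69], [-3.02, 3.02]. Speed limits (rad/s): [2.22, 2.22, 2.79, 3.14, 3.14, 3.14].

## Interface

Orientations are given as [roll, pitch, yaw] about the fixed x, y, z axes, in that order (R = Rz(yaw) Ry(pitch) Rx(roll)).
In Python, from rig import * gives the robot as it stands.
- The arm moves only by the tool play_rows, never from a script. Its argument "moves" is a list of rows, each a list of 3 entries, a list of its own where there are three numbers: the shift along the tool's x, y, z in m, then the turn, a rotation vector about the tool's x, y, z in rad, then the opening in per cent of the stroke, from 0 (shut) to 100 (fully open). In form: [[[x, y, z], [rx, ry, rz], fingers], ...]. A call has 1 to 20 rows; each row shifts and turns the commanded pose from where the row before left it, along the tool's axes as they then stand; what a row does not reach is not made up. A row lasts 1/10 s, in which the tool goes at most 50 mm and 8.59 degrees, less where a joint would pass 70% of its speed; a pose out of reach is approached as far as the arm can. A call is refused whole if a number of a shift passes 0.05 or a number of a turn 0.15, either way. A call with a gripper value outside its range is refused whole. The fingers move at their own pace and stop on an object; "squeeze" is the grip in N (left out, the last holds). Time passes only in rows, so rows that do not move let the fingers close. It gives the time, the measured TCP pose, the force and the opening at its end, in the units of the state.
- sense(): the state, without advancing time (a new reading comes with each control period).
- grab_frame(name): name is "scene" or "top" or "wrist"; returns a dict with "pixels" (384x512x3 uint8, red, green, blue), "intrinsics" (3x3 intrinsics, pixels), "R" (3x3) and "t" (3): a world point X has camera coordinates R X + t. Camera axes: x right, y down, z forward; pixel columns grow to the right and rows downward; lengths in mm; the calibration is good to about 2 mm. A picture is of the moment at which its call begins. There is no depth.
- sign_off(): hands the job in, once; it reports no verdict.
The state is a dict: "clock": time; "qpos": joint angles; "qvel": joint speeds; "joint_efforts": joint torques, N m; "eef_pos": TCP position; "tcp_rot": TCP orientation; "contact_force": force on the tool from outside, world axes, zero at the start; "wrist_torque": the same for the moment, N m; "opening": opening from 0.0 (shut) to 1.0 (fully open).
Only numpy, scipy, OpenCV 4.12 (cv2) and the standard library are available. Lean on these libraries where they do the work, as an engineer would, in place of code of your own. Each camera call takes 0.05 s, during which the arm holds its last target. There are 200 camera calls.

## Task

Turn up the warmer under the bento box: on the half of the two-zone food warmer where the two-tier bento box stands, slide that half's slider along its track until it is level with the long mark, and let go. Leave the other half's slider where it is, and do not shift or tip the bento box.

Things in the scene. Friction and masses are not known exactly. Their poses are not given: they have to be found in the camera images.
- warmer: White two-zone food warmer, fixed, 260 (x) x 400 (y) x 30 mm. Origin: centre of underside, z up. Halves: left (+y), right (-y). Each has a glassy warming zone towards the robot (x = -45 mm) and, away from the robot (x = +85 mm), a slider track along y. Beside each track: four short marks and one long mark, a pale bar to both sides of the track (64 mm overall), at 3/4 of the travel towards +y.
- slider_left_grip (a point): Slider grip of the left (+y) half: an upright black block 26 (across the track) x 16 (along it) x 30 mm high, pale line on top. Point: its centre, 48 mm above the counter (top 63, underside 33 mm); axes as the warmer. Slides only along the warmer's y, 40 (low end stop) to 160 mm in its frame; friction 1.5 N, no spring; starts in the lower half of the travel. Its long mark is at y = 130 mm in the warmer's frame.
- slider_right_grip (a point): Slider grip of the right (-y) half: an upright black block 26 (across the track) x 16 (along it) x 30 mm high, pale line on top. Point: its centre, 48 mm above the counter (top 63, underside 33 mm); axes as the warmer. Slides only along the warmer's y, -160 (low end stop) to -40 mm in its frame; friction 1.5 N, no spring; starts in the lower half of the travel. Its long mark is at y = -70 mm in the warmer's frame.
- bento_center (a point): Bento box: closed rectangular two-tier red plastic lunch box, 98 (x) x 154 (y) x 92 mm high, about 0.5 kg, standing loose on the warming zone of either half; a round white rice bowl (116 mm across, 60 mm high) stands on the other. Point: the box's centre, half-way up; z up. The box ends about 80 mm short of the track line.

How it is judged (in metres and radians):
At the end, for the whole second after the job is handed in: The slider on the bento box's half of the warmer is within 12 mm of its long mark, the other slider is within 10 mm of where it started, and the bento box stands upright (within 0.15 rad) within 15 mm of where it started (((y of bento_center in the frame of warmer above 0 m and y of slider_left_grip in the frame of warmer between 0.118 and 0.142 m and distance of slider_right_grip from where it was at the start of the episode below 0.01 m) or (y of bento_center in the frame of warmer below 0 m and y of slider_right_grip in the frame of warmer between -0.082 and -0.058 m and distance of slider_left_grip from where it was at the start of the episode below 0.01 m)) and distance of bento_center from where it was at the start of the episode below 0.015 m and angle between bento_center's own z axis and vertical below 0.15 rad); the robot touches nothing.
It fails at once if the other half's slider is moved by more than 10 mm ((y of bento_center in the frame of warmer above 0 m and distance of slider_right_grip from where it was at the start of the episode above 0.01 m) or (y of bento_center in the frame of warmer below 0 m and distance of slider_left_grip from where it was at the start of the episode above 0.01 m)).
It fails at once if the bento box is shifted by more than 15 mm or tipped by more than 0.15 rad (distance of bento_center from where it was at the start of the episode above 0.015 m or angle between bento_center's own z axis and vertical above 0.15 rad).
It also fails if it takes over 29 s, if anything falls off the work surface, if the arm or the gripper's body presses on something with over 40 N, if the wrist force passes 120 N, or if a joint passes its speed limit or range.

## Working session

There is one attempt and no reset: what is moved stays moved. The work goes in short steps, Python scripts to look and compute and a tool call to move; the robot and the scene stay as the last step left them, time stands still between calls to the robot, and variables do not carry over. Pictures are saved under pics/ and viewed, about 8 in all and at most 12, crops included, and the job is handed in when it is done.

Besides the shell and the picture viewer there is one more tool, called as name(argument=value, ...), one argument or row to a line, values as JSON. play_rows: Moves the arm, as the interface text tells. Its arguments: {"type":"object","properties":{"moves":{"type":"array"},"squeeze":{"type":"number"}},"required":["moves"]}

```bash
mkdir -p pics
python3 - <<'E'
from rig import *
import cv2,numpy as np,pickle
d={}
for n in("top","scene"):
    f=grab_frame(n);d[n]=f;cv2.imwrite(f"pics/{n}0.png",f["pixels"][:,:,::-1]);print(n,f["intrinsics"],f["R"],f["t"])
pickle.dump(d,open("f0.pkl","wb"));print(sense())
E
```

```text
top [[494.85363224   0.         246.97472906]
 [  0.         494.85363224 189.6954824 ]
 [  0.           0.           1.        ]] [[ 0.01024739 -0.99990504 -0.00921409]
 [-0.98268083 -0.00836503 -0.18511728]
 [ 0.18502263  0.01095148 -0.98267324]] [-40.80318005 526.53293284 837.74833603]
scene [[421.3252521    0.         258.16520748]
 [  0.         421.3252521  193.41969273]
 [  0.           0.           1.        ]] [[ 0.59956284  0.80024698 -0.01136574]
 [ 0.49489821 -0.38187464 -0.78054309]
 [-0.62896754  0.46235975 -0.62499864]] [-296.37115396 -205.91484051 1121.43391598]
{'clock': 0.1, 'qpos': array([-1.17139197e+00,  3.53570001e-01,  1.63408172e+00,  1.13464969e-06,
        1.15523552e+00, -2.38532221e-03]), 'qvel': array([ 1.53693163e-03, -2.19327210e-03, -1.66764833e-04, -5.07726353e-05,
        9.39453992e-04, -9.74233396e-04]), 'joint_efforts': array([-3.70793323e-04, -6.06356192e+01, -3.42820716e+01, -7.10353470e-05,
        3.99601602e-03, -1.11848135e-05]), 'eef_pos': array([ 244.24927098, -574.80632827,  230.63292822]), 'tcp_rot': array([-3.14029808e+00, -4.12547880e-06,  4.01789217e-01]), 'contact_force': array([ 0.03227747,  0.20625465, -0.67368983]), 'wrist_torque': array([-0.01821906, -0.01370746, -0.03493154]), 'opening': 0.998554948025709}
```

View pics/top0.png

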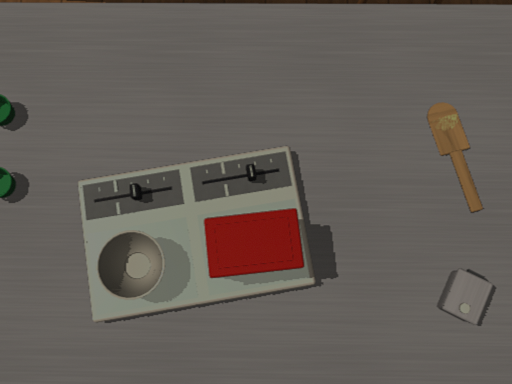

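View pics/scene0.png

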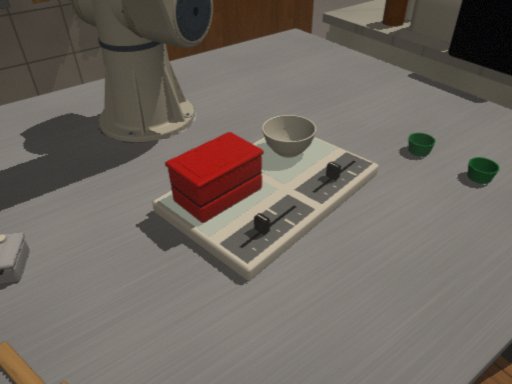

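The bento stands on the right half (red at 254,243). Its slider is at about (252,172) and its long mark at about (225,180), in the top view.

```bash
cat > h.py <<'E'
import numpy as np,cv2
def ray(f,uv,z):
    d=f["R"].T@np.linalg.inv(f["intrinsics"])@np.array([*uv,1.]);c=-f["R"].T@f["t"]
    return c+d*(z-c[2])/d[2]
E
python3 - <<'E'
from h import *;import pickle
f=pickle.load(open("f0.pkl","rb"))["top"];p=f["pixels"]
hsv=cv2.cvtColor(p,cv2.COLOR_RGB2HSV)
m=((p.min(2)>120)).astype(np.uint8)
m=cv2.morphologyEx(m,cv2.MORPH_CLOSE,np.ones((5,5)))
cs,_=cv2.findContours(m,0,2);c=max(cs,key=cv2.contourArea)
r=cv2.minAreaRect(cv2.convexHull(c));print(r)
b=cv2.boxPoints(r);W=np.array([ray(f,q,30) for q in b]);print(b,W)
for i in range(4):print(np.linalg.norm(W[i]-W[(i+1)%4]))
c=W.mean(0);print("centre",c)
red=((p[:,:,0]>100)&(p[:,:,1]<60)).astype(np.uint8);print(cv2.minAreaRect(cv2.findNonZero(red)))
for uv in[(225,180),(252,172),(117,197),(136,191)]:print(uv,ray(f,uv,30),ray(f,uv,63))
cr=cv2.resize(p[140:225,75:310],None,fx=3.4,fy=3.4,interpolation=cv2.INTER_CUBIC)
cv2.imwrite("pics/c1.png",cr[:,:,::-1])
E
```

```text
((190.938232421875, 232.44168090820312), (138.06634521484375, 222.10232543945312), 80.21759033203125)
[[ 69.77252 183.28061]
 [288.6455  145.54388]
 [312.10394 281.60275]
 [ 93.23096 319.33948]] [[ 539.70754899  290.81011077   30.        ]
 [ 614.71838678 -112.32787956   30.        ]
 [ 366.20610827 -152.41802434   30.        ]
 [ 297.36660534  230.98632178   30.        ]]
410.05714850321175
251.72519198099894
389.53532545900094
249.61574208913504
centre [454.49966234  64.26263216  30.        ]
((252.8292694091797, 242.4634246826172), (58.970436096191406, 93.8667984008789), 83.6598129272461)
(225, 180) [548.25811285   4.93846711  30.        ] [541.3851988    3.06639086  63.        ]
(252, 172) [563.73078263 -44.56932565  30.        ] [556.28437372 -44.60639442  63.        ]
(117, 197) [514.83572105 202.10995107  30.        ] [509.20160872 192.92970926  63.        ]
(136, 191) [526.29819961 167.83962439  30.        ] [520.23923024 159.92961302  63.        ]
```

View pics/c1.png

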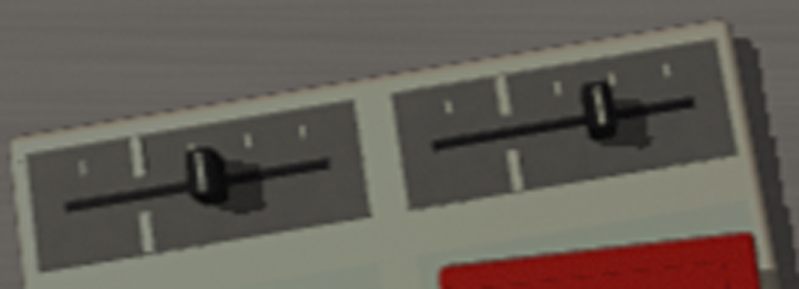

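The crop shows the long mark crossing the right track at crop (509,132), the track ends at (433,147) and (694,102), and the grip's top line near (600,97).

Run:
```python
from h import *;import pickle
f=pickle.load(open("f0.pkl","rb"))["top"]
g=lambda u,v,z:ray(f,(75+u/3.4-.35,140+v/3.4-.35),z)
L=g(66,208,30);R=g(694,102,30);d=(L-R);print("len",np.linalg.norm(d));d/=np.linalg.norm(d);yaw=np.arctan2(-d[0],d[1]);print("yaw",yaw)
n=np.array([d[1],-d[0],0])
O=(L+R)/2-85*n;print("origin",O)
w=lambda p:(round((p-O)@n,1),round((p-O)@d,1))
for nm,p in dict(rL=g(433,147,30),Lr=g(328,162,30),mark=(g(503,95,30)+g(515,170,30))/2,Lmark=(g(137,156,30)+g(147,232,30))/2,grip=g(600,97,63),gripL=g(208,166,63)).items():print(nm,p,w(p))
for y in(-70,-40,-160):print(y,O+85*n+y*d)
from rig import *;from scipy.spatial.transform import Rotation as Q
print(Q.from_euler('xyz',sense()["tcp_rot"]).as_matrix())
```

```text
len 343.1212223206959
yaw 0.17931468578539272
origin [454.33708155  59.76594602  30.        ]
rL [542.49273153  47.10730053  30.        ] (np.float64(84.5), np.float64(-28.2))
Lr [533.75859488 103.60813081  30.        ] (np.float64(86.0), np.float64(29.0))
mark [550.92749818   6.18711862  30.        ] (np.float64(85.5), np.float64(-69.9))
Lmark [515.45581332 203.23272503  30.        ] (np.float64(85.7), np.float64(130.3))
grip [563.2285765  -42.98519506  63.        ] (np.float64(88.8), np.float64(-120.5))
gripL [524.77678325 160.47249846  63.        ] (np.float64(87.3), np.float64(86.5))
-70 [550.45907484   6.04851489  30.        ]
-40 [545.10841616  35.56749949  30.        ]
-160 [566.51105088 -82.5084389   30.        ]
[[ 9.20362766e-01  3.91065374e-01 -5.02467865e-04]
 [ 3.91065697e-01 -9.20361993e-01  1.19309414e-03]
 [ 4.12547880e-06 -1.29457736e-03 -9.99999162e-01]]
```

play_rows(
  moves=[
    [[0,0,0],[0,0,0.111],100],
    [[0.01,-0.012,0],[0,0,0.111],100],
    [[0.025,-0.028,0],[0,0,0],100],
    [[0.025,-0.028,0],[0,0,0],100],
    [[0.025,-0.028,0],[0,0,0],100],
    [[0.025,-0.028,0],[0,0,0],100],
    [[0.025,-0.028,0],[0,0,0],100],
    [[0.025,-0.028,0],[0,0,0],100],
    [[0.025,-0.028,0],[0,0,0],100],
    [[0.025,-0.028,0],[0,0,0],100],
    [[0.025,-0.028,0],[0,0,0],100],
    [[0.025,-0.028,0],[0,0,0],100],
    [[0.025,-0.028,0],[0,0,0],100],
    [[0.025,-0.028,0],[0,0,0],100],
    [[0.025,-0.028,0],[0,0,0],100],
    [[0.025,-0.028,0],[0,0,0],100],
    [[0.025,-0.028,0],[0,0,0],100],
    [[0.015,-0.025,0],[0,0,0],100],
    [[0.005,-0.01,0],[0,0,0],100],
    [[0,0,0],[0,0,0],100],
  ],
  squeeze=20,
)

```text
clock: 2.1
eef_pos: [557.7, -41.5, 230.9]
tcp_rot: [-3.141, 0.001, 0.182]
contact_force: [0.0, -0.2, -0.3]
opening: 1.001
```

Run:
```python
from rig import *;from h import *
s=sense();print(s["clock"],s["eef_pos"],s["tcp_rot"],s["qpos"])
O=np.array([454.337,59.766]);n=np.array([np.cos(.1793),np.sin(.1793)]);d=np.array([-n[1],n[0]])
e=s["eef_pos"][:2]-(O+85*n-120.5*d);print("to go toolx,tooly",-e@n,e@d)
f=grab_frame("wrist");cv2.imwrite("pics/w1.png",f["pixels"][:,:,::-1])
```

```text
2.1 [557.69432198 -41.5438897  230.87006885] [-3.14137136e+00  8.73223749e-04  1.81850952e-01] [-7.70312077e-02  2.52184906e-01  1.77549236e+00 -1.07255976e-05
  1.11481616e+00  1.31191899e+00]
to go toolx,tooly 1.3673134982178612 2.3814006778562273
```

View pics/w1.png

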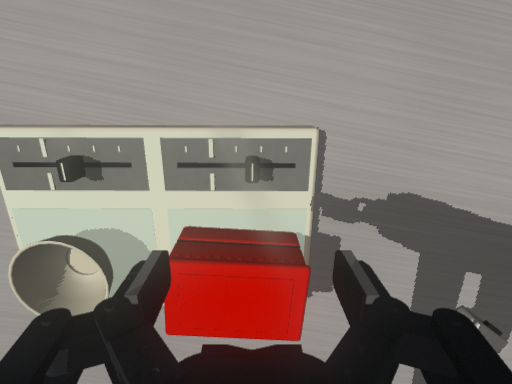

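The wrist view shows the hand aligned with the warmer. The right grip is at (253,169), laterally centred between the fingers, so I'll go down and close.

play_rows(
  moves=[
    [[0.001,0.002,0.02],[0,0,0],100],
    [[0,0,0.03],[0,0,0],100],
    [[0,0,0.03],[0,0,0],100],
    [[0,0,0.03],[0,0,0],100],
    [[0,0,0.03],[0,0,0],100],
    [[0,0,0.025],[0,0,0],100],
    [[0,0,0.015],[0,0,0],100],
    [[0,0,0.01],[0,0,0],100],
    [[0,0,0],[0,0,0],100],
    [[0,0,0],[0,0,0],100],
  ],
  squeeze=20,
)

```text
clock: 3.15
eef_pos: [559.7, -44.7, 42.0]
tcp_rot: [3.141, -0.001, 0.18]
contact_force: [0.8, 0.1, 0.0]
opening: 1.002
```

play_rows(
  moves=[
    [[0,0,0],[0,0,0],70],
    [[0,0,0],[0,0,0],50],
    [[0,0,0],[0,0,0],40],
    [[0,0,0],[0,0,0],30],
    [[0,0,0],[0,0,0],20],
    [[0,0,0],[0,0,0],10],
    [[0,0,0],[0,0,0],10],
    [[0,0,0],[0,0,0],10],
  ],
  squeeze=20,
)

```text
clock: 3.95
eef_pos: [559.3, -44.3, 41.5]
tcp_rot: [-3.142, -0.0, 0.18]
contact_force: [-0.3, 1.4, 5.7]
opening: 0.184
```

Run:
```python
from rig import *;from h import *
s=sense();print(s["clock"],s["eef_pos"],s["opening"],s["contact_force"])
O=np.array([454.337,59.766]);n=np.array([np.cos(.1793),np.sin(.1793)]);d=np.array([-n[1],n[0]])
e=s["eef_pos"][:2]-O;print("warmer frame",e@n,e@d)
f=grab_frame("scene");cv2.imwrite("pics/s2.png",cv2.resize(f["pixels"][80:300,120:420,::-1],None,fx=2.5,fy=2.5))
```

```text
3.95 [559.29501326 -44.28908164  41.5283713 ] 0.18418763660574863 [-0.33208559  1.38589583  5.65438999]
warmer frame 84.71813690235989 -121.10525109675518
```

View pics/s2.png

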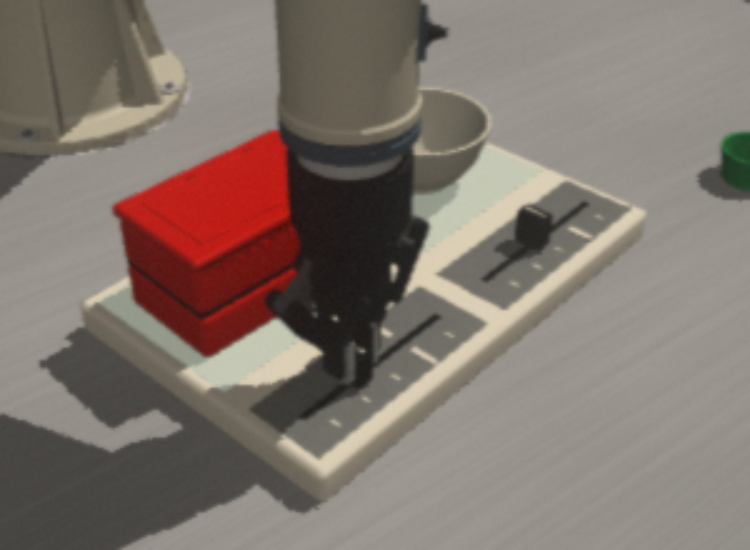

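The opening is 15.7 mm, so the grip is held; the scene crop shows the fingers around the block at about (350,360). I'll slide it 51 mm towards +y, which is −y in the tool frame.

play_rows(
  moves=[
    [[0,-0.003,0],[0,0,0],10],
    [[0,-0.006,0],[0,0,0],10],
    [[0,-0.008,0],[0,0,0],10],
    [[0,-0.008,0],[0,0,0],10],
    [[0,-0.008,0],[0,0,0],10],
    [[0,-0.008,0],[0,0,0],10],
    [[0,-0.006,0],[0,0,0],10],
    [[0,-0.004,0],[0,0,0],10],
    [[0,0,0],[0,0,0],10],
    [[0,0,0],[0,0,0],10],
  ],
)

```text
clock: 5.0
eef_pos: [550.2, 6.1, 41.5]
tcp_rot: [-3.142, -0.0, 0.18]
contact_force: [-1.0, 1.9, 5.9]
opening: 0.178
```

Run:
```python
from rig import *;from h import *
s=sense();print(s["clock"],s["eef_pos"],s["opening"],s["contact_force"])
O=np.array([454.337,59.766]);n=np.array([np.cos(.1793),np.sin(.1793)]);d=np.array([-n[1],n[0]])
e=s["eef_pos"][:2]-O;print("warmer frame",e@n,e@d)
```

```text
5.0 [550.18480595   6.13861906  41.52075395] 0.17845444588086448 [-1.03655848  1.86071651  5.85388747]
warmer frame 84.74729585148287 -69.86124632679865
```

play_rows(
  moves=[
    [[0,0,0],[0,0,0],30],
    [[0,0,0],[0,0,0],50],
    [[0,0,0],[0,0,0],70],
    [[0,0,0],[0,0,0],70],
    [[0,0,0],[0,0,0],70],
    [[0,0,-0.01],[0,0,0],70],
    [[0,0,-0.02],[0,0,0],70],
    [[0,0,-0.03],[0,0,0],70],
    [[0,0,-0.03],[0,0,0],70],
    [[0,0,-0.03],[0,0,0],70],
    [[0,0,-0.03],[0,0,0],70],
    [[0,0,-0.03],[0,0,0],70],
    [[0,0.02,-0.01],[0,0,0],70],
    [[0,0.04,0],[0,0,0],70],
    [[0,0.04,0],[0,0,0],70],
    [[0,0.04,0],[0,0,0],70],
    [[0,0.04,0],[0,0,0],70],
    [[0,0.04,0],[0,0,0],70],
    [[0,0.04,0],[0,0,0],70],
    [[0,0.02,0],[0,0,0],70],
  ],
)

```text
clock: 7.0
eef_pos: [600.2, -272.7, 232.0]
tcp_rot: [3.141, -0.001, 0.178]
contact_force: [0.5, 0.6, -0.1]
opening: 0.7
```

Run:
```python
from rig import *;from h import *
s=sense();print(s["clock"],s["eef_pos"],s["contact_force"])
f=grab_frame("top");p=f["pixels"]
red=((p[:,:,0]>100)&(p[:,:,1]<60)).astype(np.uint8);print(cv2.minAreaRect(cv2.findNonZero(red)))
cv2.imwrite("pics/t3.png",cv2.resize(p[140:325,75:320],None,fx=3.2,fy=3.2,interpolation=cv2.INTER_CUBIC)[:,:,::-1])
```

```text
7.0 [ 600.23518372 -272.6504126   231.99167738] [ 0.48014394  0.62205833 -0.1468573 ]
((252.957275390625, 242.61582946777344), (59.08086395263672, 93.8667984008789), 83.6598129272461)
```

View pics/t3.png

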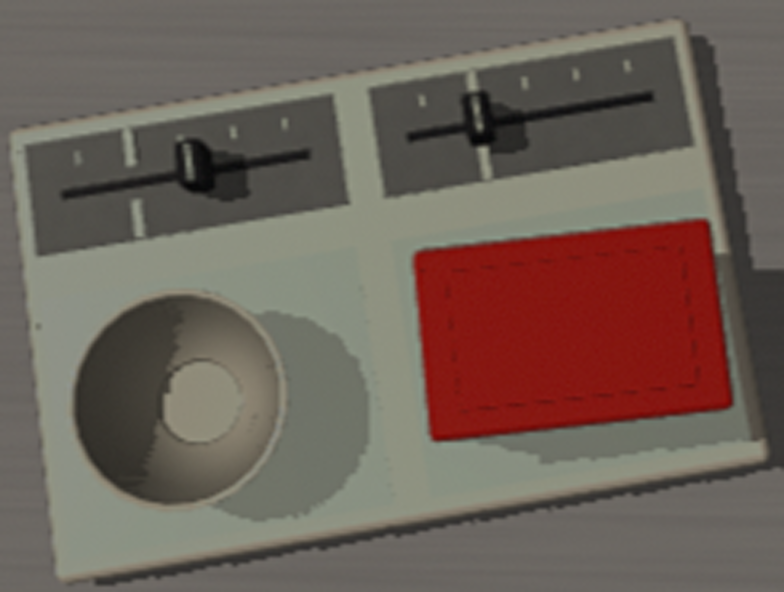

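The right grip (480,117) now lies in line with its long mark. The left slider looks unmoved, and the box's mask is unchanged to within 0.2 px.

```bash
python3 -c "from rig import *;print(sign_off())"
```

```text
the job is handed in; nothing more can be done
None
```

The right half's slider, on the bento box's side, is now level with its long mark, and I've handed the job in after about 7 s on the robot's clock. No verdict is reported back. I gripped the slider, moved it about 51 mm towards +y, let go and backed the arm clear.

- **Slider:** just before release the gripper centre was at y ≈ −69.9 mm in the warmer's frame, against a target of −70. The final top view shows the grip in line with the long mark.
- **Bento box:** its outline in the top view moved by less than 0.2 px.
- **Left slider:** it looks unmoved in the final picture; I compared it by eye rather than measuring it again.
- **Forces:** every reading was under about 7 N, and near zero once the arm was clear.

No check failed or disagreed.

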